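Refit the chopper's switch knob and hold it pressed

TASK

The switch knob of the small white food-chopper base has been pulled off and stands on the counter: pick it up, turn it so that its white pointer line points the same way as the red tick beside the brass D-shaped spindle, and push it fully home onto the spindle. Then press knob and spindle right down against the spring, as one does to run the chopper, and finish while still holding the knob pressed down with the gripper: do not let go. Leave the other things on the counter alone.

Things in the scene. Friction and masses are not known exactly. Their poses are not given: they have to be found in the camera images.
- knob_grip (a point): Loose black switch knob: round skirt 42 mm across, 20 mm high; on it a bar grip 40 mm long (knob's x), 14 mm thick (y), from 20 to 45 mm above the underside. It stands on its skirt. This point: on the knob's axis inside the bar, 32 mm above the underside, z up. A white line on the bar's top and end marks the +x end.
- spindle_tip (a point): Upright brass spindle on the chopper base's panel; centre of its top end, 28 mm above the panel at rest, z up. D-shaft 16 mm in diameter, flat 3.5 mm from the axis on its +x side, tip tapered over 3 mm. It cannot turn. A red tick on the grey disc (56 mm) round its foot marks +x. Knob fully home: its bore ends on this tip, so knob_grip is 16 mm above it, x axes alike.
- spindle (a joint): How far the spindle is pressed down, m: 0 = up (at rest), 0.007 = right down on its stop. A spring pushes it back up: about 3.5 N to start it moving, about 8 N right down.
- knob: The same knob (60 g): origin at the centre of its underside, axes as knob_grip. From below a blind D-shaped bore goes 16 mm deep: 18 mm in diameter with a flat 4.5 mm from the axis on the +x side (the white pointer's side), and a 2 mm lead-in chamfer at its mouth.
- lime: A green lime, 52 x 45 x 45 mm, loose on the counter near the right wall; leave it alone.
- teaspoon: A steel teaspoon, 130 x 26 x 11 mm, lying loose on the counter at the left, in front of the black toaster; leave it alone.
- spice_jar: A spice jar with a red cap, 45 mm across, 106 mm high, near the right wall; leave it alone.
- salt_shaker: A glass salt shaker, 44 mm across, 90 mm high, near the right wall; leave it alone.
- pink_bottle: A pink bottle with a black cap, 46 mm across, 114 mm high, near the right wall; leave it alone.
- base: White motor base of a food chopper, fixed to the counter, 125 mm (x) by 140 mm (y), flat top 55 mm above the counter. Origin under the middle of the black control panel at its front (the spindle stands within 25 mm of it), at counter height; the housing reaches 30 mm to -x, 95 mm to +x, 70 mm to each side. The low bowl seat on the rear is 13 mm high.
- black_cup: A small black cup, 56 mm across, 46 mm high, loose on the counter at the left beside the green utensil crock (a fixed obstacle about 80 mm further left, round x 0.46, y 0.31, with utensils sticking out to 345 mm above the counter); leave it alone.
There are look-alikes about, which are no part of the job. Leave any purple or turquoise look-alike of the knob alone.

How it is judged:
On the way, in this order (a step that is already met when the one before it is completed fails the run):
1. the knob is lifted clear of the counter in the gripper (height (world z) of knob above 0.02 m and contact force between the fingers and knob above 1 N), for 0.1 s.
2. the knob is home on the spindle (horizontal distance between knob_grip and spindle_tip below 0.003 m and z of knob_grip in the frame of spindle_tip below 0.0185 m and angle between the x axis of knob_grip and the x axis of spindle_tip, either way round below 0.35 rad), for 0.1 s.
At the end, for the whole second after the job is handed in: The knob sits fully home on the spindle (within 2.5 mm of the end of the bore, within 3 mm of the axis, flat to flat within 0.35 rad, upright within 0.12 rad), the spindle is held at least 5 of its 7 mm down, and the fingers are still on the knob with more than 2 N, all at rest (all of step 2 and z of knob_grip in the frame of spindle_tip above 0.0135 m and angle between knob_grip's own z axis and vertical below 0.12 rad and value of joint spindle above 0.005 m and contact force between the fingers and knob above 2 N and linear speed of knob below 0.01 m/s); the arm keeps its last pose, push and grip.
It fails at once if a bystander is pushed more than 30 mm away (distance of any of teaspoon, spice_jar, salt_shaker, pink_bottle, lime, black_cup from where it was at the start of the episode above 0.03 m).
It also fails if it takes over 48 s, if anything falls off the work surface, if the arm or the gripper's body presses on something with over 40 N, if the wrist force passes 120 N, or if a joint passes its speed limit or range.

ROBOT

A 6-joint arm with a two-finger parallel gripper is mounted at the origin on a cart in front of the work surface, level with it; the furniture and walls round the work are solid. World frame = base frame: x ahead of the robot, y to its left, z up, the work surface at z = 0. Lengths are in m, angles in rad, forces in N, time in s.
With the tool pointing down it reaches from about 0.3 to 0.85 m from the base axis. Payload 4.2 kg.
Tool frame: the origin (TCP) lies midway between the tips of the shut fingers; the grasp point (between the pads) lies tcp_to_grasp behind it (tcp_to_grasp is the distance from the TCP to the grasp point, in m); z points along the fingers, y is the line along which they close (so a half turn about z gives the same grasp; the last joint's range is limited). The gripper opens to 91 mm and grips with 3 to 60 N. Pads are 32 mm wide; open, the fingers measure 118 mm over their backs; the gripper's body (76 mm by 178 mm) begins 60 mm behind the grasp point.
Start: joints at [1.18, 0.32, 1.565, -0, 1.257, -0.02], TCP at [0.208, 0.536, 0.214] pointing down, gripper open.
Joint ranges: [-3.11, 3.11], [-0.84, 2.01], [0.21, 2.61], [-1.34, 4.49], [0.05, 2.63], [-2.56, 2.56]. Speed limits (rad/s): [2.57, 2.57, 3.14, 3.14, 3.14, 3.14].

INTERFACE

Orientations are given as a unit quaternion [x, y, z, w].
In Python, from rig import * gives the robot as it stands. The module is installed in compiled form; this text tells all that it offers. Calls block until the motion is done:
- goto(position, orientation): joint-space move of the TCP to a pose.
- line_to(position, rotation=None, rate=0.15, force_limit=None): straight line of the TCP; rotation=None keeps the orientation; rate is the mean speed in m/s. With force_limit (N) it stops when the force on the tool has changed by that much, and returns True; else False.
- movej(angles): joint-space move.
- ungrasp() and close(grasp_force=None): open the fingers fully, or close them until they stop; grasp_force is the grip in N (None keeps the last).
- dwell(seconds).
- ik(position, orientation): joint angles nearest the present ones, or None.
- capture(name): name is "side" or "top" or "wrist"; returns a dict with "img" (400x640x3 uint8, blue, green, red), "range_z" (400x640 float32, m along the optical axis (not along the pixel's ray), 0 where there is no reading), "intrinsics" (3x3 intrinsics, pixels), "camera_from_world" (4x4, takes a point from world to camera coordinates); the wrist camera has in their place "tool_from_camera" (4x4, takes a point from camera to tool coordinates, whose origin is the TCP and whose axes are the flange's). Camera axes: x right, y down, z forward; pixel columns grow to the right and rows downward; lengths in m; the calibration is good to about 2 mm. A picture is of the moment at which its call begins: read the wrist's pose just before it.
A pose or a line that the arm cannot do raises MotionError and nothing moves.
- hand_in(): hands the job in; it is judged then, once.
Readings, each from a call of its own:
- read_clock(): time.
- read_qpos(): joint angles.
- read_qvel(): joint speeds.
- read_joint_efforts(): joint torques, N m.
- read_tool_pos(): TCP position.
- read_ee_rot(): TCP orientation.
- read_wrist_force(): force on the tool from outside, world axes, zero at the start.
- read_moment(): the same for the moment, N m.
- read_opening(): finger opening in m.
- read_grip_force(): force on a finger pad.
Only numpy, scipy, OpenCV 4.12 (cv2) and the standard library are available. Lean on these libraries where they do the work, as an engineer would, in place of code of your own. Each camera call takes 0.05 s, during which the arm holds its last target. There are 200 camera calls.

## Working session

There is one attempt and no reset: what is moved stays moved. The work goes in short steps, each a Python script; the robot and the scene stay as the last script left them, time stands still between calls to the robot, and variables do not carry over. Pictures are saved under pics/ and viewed, at most 10 in all, crops included, and the job is handed in when it is done.

```bash
mkdir -p pics
python3 - <<'E'
from rig import *
import cv2,numpy as np
for n in("top","side"):
    c=capture(n);np.savez(f"pics/{n}0.npz",**c);cv2.imwrite(f"pics/{n}0.png",c["img"])
    print(n,c["intrinsics"].round(1).tolist(),np.round(c["camera_from_world"],3).tolist())
print(read_clock(),read_ee_rot(),read_tool_pos(), [k for k in globals() if 'grasp' in k], tcp_to_grasp if 'tcp_to_grasp' in globals() else None)
E
```

```text
top [[398.1, 0.0, 321.2], [0.0, 398.1, 197.7], [0.0, 0.0, 1.0]] [[-0.021, -1.0, -0.007, -0.122], [-0.993, 0.022, -0.114, 0.547], [0.114, 0.005, -0.993, 0.954], [0.0, 0.0, 0.0, 1.0]]
side [[494.1, 0.0, 313.9], [0.0, 494.1, 199.6], [0.0, 0.0, 1.0]] [[-0.0, -1.0, 0.007, -0.123], [-0.63, -0.006, -0.777, 0.418], [0.777, -0.005, -0.63, 0.862], [0.0, 0.0, 0.0, 1.0]]
0.1 [ 1.84346310e-01  9.82861042e-01 -7.63212690e-04 -1.69375112e-04] [0.20817045 0.53552784 0.21320432] ['ungrasp', 'tcp_to_grasp'] 0.0188
```

View pics/top0.png

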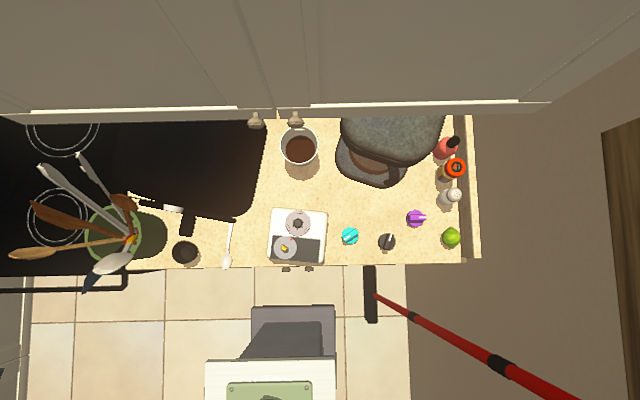

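View pics/side0.png

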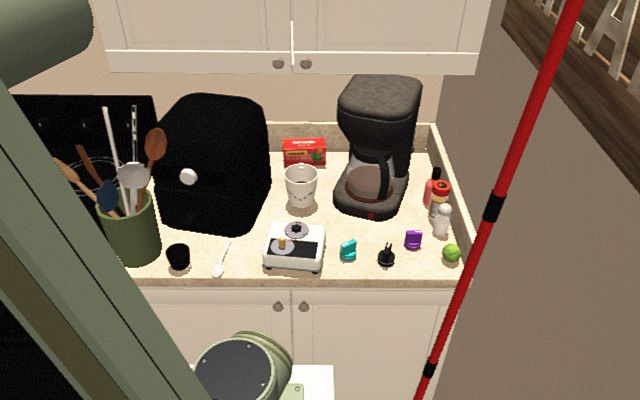

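```bash
cat > h.py <<'E'
import numpy as np,cv2
def cloud(c):
    K=c["intrinsics"];z=c["range_z"];v,u=np.mgrid[:400,:640]
    p=np.stack([(u-K[0,2])/K[0,0]*z,(v-K[1,2])/K[1,1]*z,z],-1)
    T=np.linalg.inv(c["camera_from_world"]);return p@T[:3,:3].T+T[:3,3]
def ray(K,T,uv,z):  # T: world_from_camera; hit plane at height z
    d=T[:3,:3]@np.array([(uv[0]-K[0,2])/K[0,0],(uv[1]-K[1,2])/K[1,1],1]);return T[:3,3]+d*(z-T[2,3])/d[2]
E
python3 - <<'E'
from h import *
c=dict(np.load("pics/top0.npz"));P=cloud(c)
for u,v in[(387,241),(388,236),(285,248),(284,248),(297,223),(110,262),(185,252),(350,236),(300,240),(310,250)]:print(u,v,P[v,u].round(3))
m=(P[...,2]>.08)&(P[...,2]<.5)&(P[...,1]>.1)&(P[...,0]<.6)&(P[...,0]>.25)&(c["range_z"]>0)
q=P[m];r=np.hypot(q[:,0],q[:,1]);i=np.argsort(r)[:400:20];print(np.c_[q[i],r[i],np.arctan2(q[i,1],q[i,0])].round(2)); print(q.max(0),q.min(0))
a=cv2.resize(c["img"][195:275,255:435],None,fx=4.4,fy=4.4,interpolation=cv2.INTER_CUBIC);cv2.imwrite("pics/t0c.png",a)
E
```

```text
387 241 [ 0.434 -0.291  0.042]
388 236 [ 0.446 -0.293  0.044]
285 248 [ 0.423 -0.049  0.087]
284 248 [ 0.423 -0.046  0.085]
297 223 [ 0.481 -0.076  0.068]
110 262 [0.407 0.239 0.301]
185 252 [0.417 0.21  0.005]
350 236 [ 0.448 -0.202  0.042]
300 240 [ 0.441 -0.082  0.057]
310 250 [ 0.417 -0.105  0.057]
[[0.39 0.22 0.31 0.45 0.52]
 [0.4  0.22 0.31 0.45 0.5 ]
 [0.4  0.23 0.31 0.46 0.52]
 [0.4  0.21 0.29 0.46 0.49]
 [0.4  0.23 0.31 0.46 0.52]
 [0.39 0.24 0.31 0.46 0.56]
 [0.4  0.23 0.31 0.46 0.51]
 [0.41 0.22 0.3  0.46 0.5 ]
 [0.39 0.25 0.31 0.46 0.57]
 [0.41 0.22 0.28 0.46 0.48]
 [0.4  0.24 0.32 0.47 0.55]
 [0.41 0.22 0.28 0.47 0.48]
 [0.41 0.22 0.27 0.47 0.48]
 [0.41 0.22 0.28 0.47 0.49]
 [0.41 0.23 0.3  0.47 0.52]
 [0.36 0.3  0.27 0.47 0.7 ]
 [0.39 0.26 0.31 0.47 0.58]
 [0.41 0.23 0.3  0.47 0.51]
 [0.4  0.26 0.31 0.47 0.58]
 [0.41 0.23 0.29 0.47 0.51]]
[0.59999664 0.42453747 0.34096246] [0.34964641 0.10002238 0.08003756]
```

View pics/t0c.png

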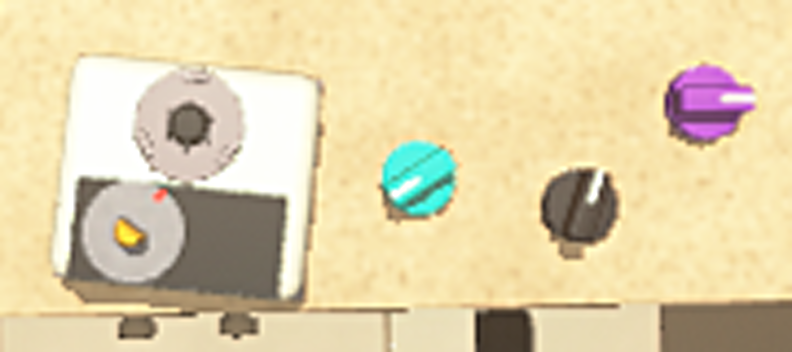

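```bash
cat >> h.py <<'E'
from scipy.spatial.transform import Rotation as R
def down(yaw): return (R.from_euler('z',yaw)*R.from_euler('x',np.pi)).as_quat()
def wsnap(name):
    from rig import capture,read_tool_pos,read_ee_rot
    p=np.array(read_tool_pos());q=np.array(read_ee_rot());c=capture("wrist")
    T=np.eye(4);T[:3,:3]=R.from_quat(q).as_matrix();T[:3,3]=p
    c["W"]=T@c["tool_from_camera"];c["camera_from_world"]=np.linalg.inv(c["W"])
    np.savez(f"pics/{name}.npz",**c);cv2.imwrite(f"pics/{name}.png",c["img"]);return c
E
python3 - <<'E'
from rig import *
from h import *
line_to([0.19,0.49,0.43],rate=.25)
q=np.array(read_qpos());q[0]=-0.1;movej(q.tolist())
print(read_tool_pos(),read_clock())
yaw=np.radians(145)
goto([0.415,-0.05,0.27],down(np.radians(141)));print(read_qpos(),read_clock())
c=wsnap("w_sp");print(np.round(c["tool_from_camera"],3))
goto([0.435,-0.292,0.2],down(np.radians(160)));print(read_qpos(),read_clock())
d=wsnap("w_kn")
cv2.imwrite("pics/w1.png",cv2.resize(np.vstack([c["img"],d["img"]]),(480,600),interpolation=cv2.INTER_AREA))
E
```

```text
[ 0.52372252 -0.04018052  0.42848912] 3.375
[-1.46639798e-01  3.30707569e-02  1.78183753e+00  8.20379822e-05
  1.32440964e+00 -1.03651862e+00] 4.3333
[[-0.001 -0.97  -0.241  0.067]
 [ 1.    -0.001  0.     0.   ]
 [-0.    -0.241  0.97  -0.17 ]
 [ 0.     0.     0.     1.   ]]
[-6.12278649e-01  2.48920776e-01  1.70112633e+00  7.23786515e-04
  1.19112422e+00 -1.83390182e+00] 5.375
```

View pics/w1.png

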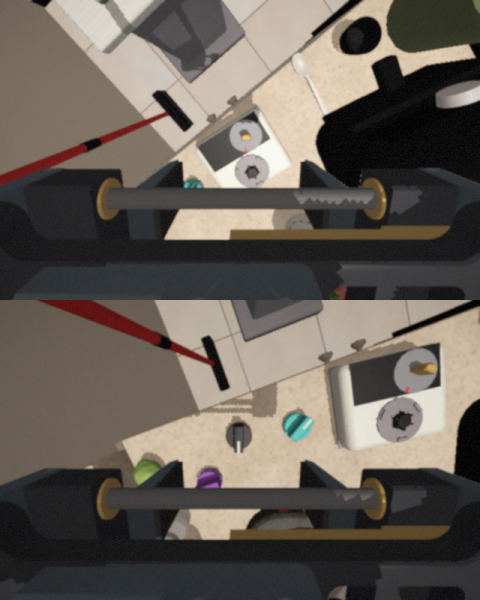

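Run:
```python
from h import *
c=dict(np.load("pics/w_sp.npz"));d=dict(np.load("pics/w_kn.npz"))
def mask(c,lo,hi,cu,cv,r):
    h=cv2.cvtColor(c["img"],cv2.COLOR_BGR2HSV);m=cv2.inRange(h,lo,hi)
    k=np.zeros_like(m);cv2.circle(k,(cu,cv),r,255,-1);return m&k
def cen(m):v,u=np.nonzero(m);return np.array([u.mean(),v.mean()]),len(u)
K=c["intrinsics"];P=cloud(c)
red=mask(c,(0,120,100),(8,255,255),325,185,40)|mask(c,(170,120,100),(180,255,255),325,185,40)
uv,n=cen(red);print("tick",uv,n,ray(K,c["W"],uv,.058))
br=mask(c,(12,90,60),(32,255,255),325,180,22);uv,n=cen(br);print("brass",uv,n,P[br>0].max(0),P[br>0].min(0))
top=(br>0)&(P[...,2]>.08);uv,n=cen(top);print("brass top",uv,n,ray(K,c["W"],uv,.086), np.median(P[top],0))
gr=mask(c,(0,0,110),(180,60,215),325,180,26)
dd=((abs(P[...,2]-.058)<.006)&(gr>0)).astype(np.uint8)
print("disc",cen(dd)); ct=max(cv2.findContours(dd,0,1)[0],key=len);e=cv2.fitEllipse(cv2.convexHull(ct));print(e,ray(K,c["W"],e[0],.058))
P2=cloud(d);k=np.zeros((400,640),np.uint8);cv2.circle(k,(317,183),30,1,-1)
b=(k>0)&(P2[...,2]>.037)&(P2[...,2]<.055)
uv,n=cen(b);X=P2[b][:,:2];m=X.mean(0);w,V=np.linalg.eigh(np.cov(X.T));print("bar",uv,n,m,ray(K,d["W"],uv,.045),np.degrees(np.arctan2(V[1,1],V[0,1])),np.sqrt(w*12))
rr=cv2.minAreaRect(X.astype(np.float32));print(rr)
wh=(k>0)&b&(d["img"].min(-1)>150);uv,n=cen(wh);print("white",uv,n,ray(K,d["W"],uv,.045))
sk=(k>0)&(P2[...,2]>.012);print("all",np.percentile(P2[sk],[1,99],axis=0),np.median(P[dd>0],0))
cv2.imwrite("pics/z.png",cv2.resize(np.hstack([c["img"][140:220,285:365],d["img"][143:223,277:357]]),None,fx=5,fy=5,interpolation=cv2.INTER_CUBIC))
```

```text
tick [327.66666667 200.66666667] 3 [ 0.44449643 -0.06207646  0.058     ]
brass [327.26363636 181.55454545] 110 [ 0.42831195 -0.03871139  0.084884  ] [ 0.41591029 -0.05197345  0.06395625]
brass top [327.27906977 182.56976744] 86 [ 0.42108259 -0.04458546  0.086     ] [ 0.42147206 -0.04463263  0.08225198]
disc (array([327.42211055, 180.86360373]), 1393)
((327.7038879394531, 181.36520385742188), (45.23455810546875, 47.59971237182617), 161.9790496826172) [ 0.4247476  -0.04614426  0.058     ]
bar [317.82900433 184.92424242] 462 [ 0.43201163 -0.29436084] [ 0.43181011 -0.29427909  0.045     ] 158.70715164304286 [0.01356512 0.04036136]
((0.43327683210372925, -0.2946241796016693), (0.013160578906536102, 0.04045993834733963), 69.53581237792969)
white [317.5 196. ] 64 [ 0.44328369 -0.29889435  0.045     ]
all [[ 0.39926044 -0.31401281  0.0134266 ]
 [ 0.45187981 -0.27213707  0.1504352 ]] [ 0.42413091 -0.04597778  0.05750587]
```

View pics/z.png

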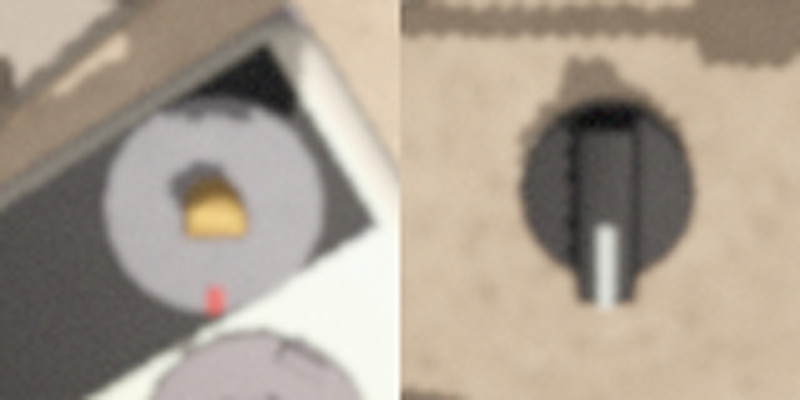

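Run:
```python
from rig import *
from h import *
q=down(np.radians(159.2));p=[.4325,-.2945]
goto(p+[.12],q);line_to(p+[.0235],rate=.08)
close(40);print(read_opening(),read_grip_force(),read_tool_pos())
line_to(p+[.16],rate=.15);dwell(.2);print(read_opening(),read_grip_force(),read_wrist_force(),read_clock())
goto([.4237,-.046,.165],down(np.radians(141)));dwell(.2)
print(read_tool_pos(),read_qpos(),read_clock())
c=wsnap("w_h");d=capture("top");np.savez("pics/t1.npz",**d)
cv2.imwrite("pics/h.png",np.vstack([cv2.resize(c["img"][80:280,160:480],(480,300)),cv2.resize(d["img"][200:275,240:360],(480,300))]))
```

```text
0.013783797722293588 39.998690485954285 [ 0.43247004 -0.29448978  0.02346739]
0.013695137441117564 39.998699426651 [-0.74657779  0.77123745  0.04584617] 9.6167
[ 0.42399998 -0.04692069  0.16488726] [-1.37039095e-01  1.28031465e-01  1.95602134e+00 -1.98071472e-04
  1.05760958e+00 -1.02556646e+00] 10.7917
```

View pics/h.png

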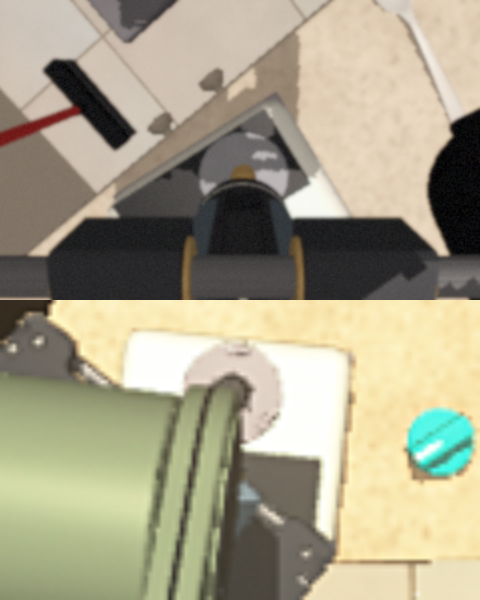

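Run:
```python
from rig import *
from h import *
p=[.4237,-.046]
line_to(p+[.113],rate=.1);dwell(.2);print(read_tool_pos(),read_wrist_force())
for z in (.104,.099,.0945,.0925,.09,.088,.086):
    s=line_to(p+[z],rate=.02,force_limit=9);print(z,s,np.round(read_tool_pos(),4),np.round(read_wrist_force(),2),np.round(read_moment(),2))
    if s:break
print(read_clock(),read_opening())
```

```text
[ 0.42423345 -0.04607287  0.11363912] [-0.13604983 -0.54298532 -0.33290766]
0.104 False [ 0.4237 -0.046   0.1039] [ 0.4  -0.01 -0.09] [-0.03 -0.05 -0.01]
0.099 False [ 0.4236 -0.046   0.0989] [-0.63  0.22 -0.  ] [-0.    0.02  0.03]
0.0945 False [ 0.4236 -0.046   0.0943] [ 0.   -0.84 -0.68] [-0.01 -0.05  0.02]
0.0925 False [ 0.4236 -0.046   0.0924] [ 0.42  0.05 -0.12] [-0.03 -0.01  0.01]
0.09 False [ 0.4241 -0.0461  0.0903] [0.21 0.19 2.24] [ 0.02 -0.03  0.03]
0.088 False [ 0.4241 -0.0461  0.0882] [-0.03 -0.06  4.39] [-0.07 -0.03  0.04]
0.086 False [ 0.4241 -0.0461  0.0863] [-0.97 -0.04  5.9 ] [-0.02 -0.02  0.02]
14.1583 0.013906658123863661
```

Run:
```python
from rig import *
from h import *
p=[.4241,-.0461]
for z in (.085,.084,.083,.082,.081,.080,.079):
    s=line_to(p+[z],rate=.01);dwell(.3);f=np.mean([read_wrist_force() for _ in range(3)],0)
    print(z,np.round(read_tool_pos(),4),np.round(f,2),read_grip_force())
    if f[2]>13:break
print(read_clock(),read_opening());c=wsnap("w_f")
cv2.imwrite("pics/f.png",cv2.resize(c["img"][100:260,200:440],None,fx=3,fy=3))
```

```text
0.085 [ 0.4241 -0.0461  0.0853] [-0.68  0.5   6.13] 40.00092923641205
0.084 [ 0.4241 -0.046   0.0843] [-0.66  0.93  6.42] 40.001322627067566
0.083 [ 0.4241 -0.0461  0.0834] [-0.69 -0.94  6.98] 40.00150501728058
0.082 [ 0.4242 -0.0461  0.0832] [-2.95  1.04 15.36] 40.00516891479492
16.3667 0.013995126571052436
```

View pics/f.png

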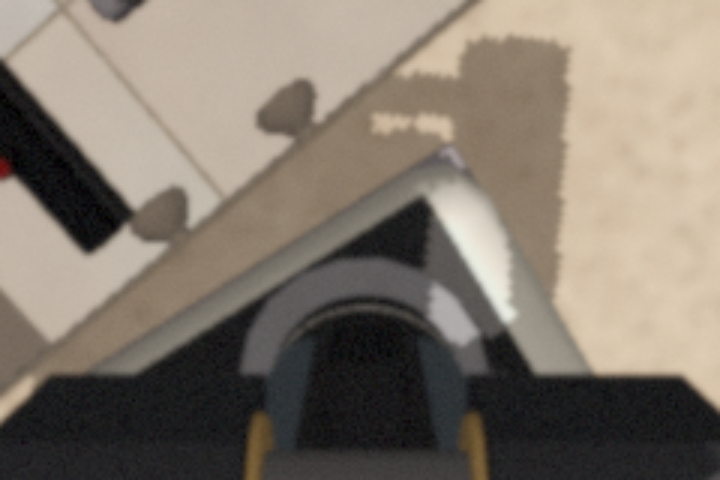

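The knob sits on the spindle, concentric with the disc. The spring travel runs from 0.090 to 0.083 m (7 mm) and ends on a hard stop at 15 N.

```bash
python3 -c "
from rig import *
print(hand_in(),read_clock(),read_tool_pos(),read_wrist_force())"
```

```text
the job is handed in; nothing more can be done
the job is handed in; nothing more can be done
```

The knob is home on the spindle with its pointer along the red tick, pressed about 7 mm down onto the stop and still held with a 40 N grip; the job was handed in soon after 16.4 s on the robot clock, and no verdict was shown.

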